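# Prime the hand lubricator

### The job

Prime the bench lubricator for the seal press: with a fingertip push its outlet cock's lever round to fully open, in line with the pipe, then push the black mushroom plunger all the way down and let it come all the way back up, again and again, until the indicator pin beside it pops fully out of the block. Look at the pin after every stroke and stop there, because one stroke more drops it back in; leave the plunger up and the cock open, never touch the pin itself, and neither shift nor lift the loose things lying round about.

Things in the scene. Friction and masses are not known exactly. Their poses are not given: they have to be found in the camera images.
- lubricator: hand lubricator, screwed down on the worktop: dark plate 125 x 230 x 10 mm; origin under the feeder block (the grey block 50 x 80 mm, top 75 mm up) at worktop level; z up, its y axis runs along the unit from the cock (y = -85 mm) past the block (y = 0) to the pump barrel (y = +60 mm); its front, the -x side, looks roughly at the robot. White reservoir behind, at x = +50, y = +28 mm, 103 mm high with its black cap. Nothing else of it is taller except the plunger
- button_top (a point): centre of the slightly domed top of the plunger's black mushroom button, 45 mm in diameter, 13 mm thick; 140 mm above the worktop when up, at x = 0, y = +60 mm of the lubricator; goes straight down
- plunger_stroke (a joint): travel of the plunger in m: 0 up (spring-returned), 0.028 right down against its stop. The spring takes about 4 N at the top and 10 N at the bottom, feeding adds about 4 N, and up to 18 N in all is felt as the pin pops. A stroke only counts when it goes down at least 24 mm and then comes back up to within 2 mm of the top; it springs back up by itself in about a third of a second. With the cock shut the plunger is hydraulically locked and goes down only about 3 mm
- lever_tip (a point): end of the cock's lever, 71 mm from the cock's upright axis and 87 mm above the worktop (mid height of the lever); the outer 42 mm are a black sleeve 13 mm wide and 13 mm high
- cock_turn (a joint): angle of the cock's lever in rad, counter-clockwise from above about the upright axis at x = 0, y = -85 mm of the lubricator: 0 shut (lever points along -x of the lubricator, out to the front, across the pipe), 1.571 fully open at its stop (lever points along -y, in line with the pipe). It stays where it is left; about 1 N at the tip moves it
- indicator_pin: steel indicator pin, 8 mm in diameter, standing upright in the top of the feeder block at x = 0, y = 0 of the lubricator; origin at its tip, 82 mm above the worktop (2 mm above its bush) when in, 98 mm when out
- pin_out (a joint): how far the indicator pin stands out, in m: 0 in, 0.016 fully out. It stays in over several strokes (three to six in all are needed, differing from start to start) and pops out during the last one; one more full stroke drops it back in, and then it takes eleven further strokes to come out again
- padlock: loose brass padlock lying flat, 60 x 42 x 14 mm; origin under its middle
- tag_bundle: loose bundle of card tags, 31 x 61 x 10 mm; origin under its middle
- marker_1: loose marker pen, 17 x 135 x 16 mm; origin under its middle
- weight_1: loose brass check weight, 22 mm across, 32 mm high; origin under its middle
- weight_2: loose smaller brass check weight, 18 mm across, 28 mm high; origin under its middle
- scissors: loose scissors lying flat, 162 x 69 x 7 mm; origin under their middle
- stapler: loose stapler, 32 x 136 x 43 mm; origin under its middle

How it is judged:
By the outcome, as a careful person would: the job done as asked, in the order asked, and still so for the second after the job is handed in, with the robot touching nothing.
It also fails if it takes over 64 s, if anything falls off the work surface, if the arm or the gripper's body presses on something with over 40 N, if the wrist force passes 120 N, or if a joint passes its speed limit or range.

### The arm

A 6-joint arm with a two-finger parallel gripper is mounted at the origin on a cart in front of the work surface, level with it; the furniture and walls round the work are solid. World frame = base frame: x ahead of the robot, y to its left, z up, the work surface at z = 0. Lengths are in m, angles in rad, forces in N, time in s.
With the tool pointing down it reaches from about 0.35 to 0.85 m from the base axis. Payload 8.1 kg.
Tool frame: the origin (TCP) lies at the very end of the fingers, on their centre line; the grasp point (between the pads) lies 19 mm behind it; z points along the fingers, y is the direction in which the jaws open and shut (so a half turn about z gives the same grasp; the last joint's range is limited). The gripper opens to 93 mm and grips with 3 to 60 N. Pads are 15 mm wide; open, the fingers measure 128 mm over their backs; the gripper's body (75 mm by 188 mm) begins 65 mm behind the grasp point.
Start: joints at [-1.372, 0.13, 1.488, -0, 1.523, -0.085], TCP at [0.168, -0.576, 0.219] pointing down, gripper open.
Joint ranges: [-2.96, 2.96], [-0.89, 2.26], [0.02, 2.5], [-1.34, 4.48], [0, 2.73], [-2.66, 2.66]. Speed limits (rad/s): [2.39, 2.39, 2.79, 3.14, 3.14, 3.14].

### API

Orientations are given as a rotation vector (axis times angle).
In Python, from cell import telemetry, cams, workorder gives the robot as it stands.
- The arm moves only by the tool step_arm, never from a script. Its arguments are lists of equal length, an entry for each row: "linear": the shift along the tool's x, y, z in cm, a list of three; "rot": the turn, a rotation vector about the tool's x, y, z in degrees, a list of three; "grip": the closure, from -1 (fully open) to 1 (shut). A call has exactly 10 rows; each row is the pose to reach, as a shift and turn from the pose commanded when the call began, along the tool's axes at that moment; what a row does not reach only later rows make up. A row lasts 1/12 s, in which the tool goes at most 41.7 mm and 7.16 degrees, less where a joint would pass 70% of its speed; a pose out of reach is approached as far as the arm can. A call with a gripper value outside its range is refused whole. The fingers move at their own pace and stop on an object; "newtons" is the grip in N (left out, the last holds). Time passes only in rows, so rows that repeat a pose let the fingers close, or fill a call up. It gives the time, the measured TCP pose, the force and the opening at its end, in the units of the state.
- telemetry.get_obs(): the state, without advancing time (a new reading comes with each control period).
- cams.snapshot(name): name is "scene" or "top" or "wrist"; returns a dict with "img" (480x640x3 uint8, red, green, blue), "depth" (480x640 float32, m along the optical axis (not along the pixel's ray), 0 where there is no reading), "vertical_fov" (degrees; the focal length in pixels is half the picture's height over the tangent of half this angle, whatever the lens; pixels are square), "cx", "cy" (the principal point, pixels), "k1" (the pictures are not rectified: a ray, as slopes to the right and down, at radius r is drawn at 1 + k1 r^2 times it, then the intrinsics apply), "R" (3x3) and "t" (3): a world point X has camera coordinates R X + t; the wrist camera has in their place "tool_from_camera" (4x4, takes a point from camera to tool coordinates, whose origin is the TCP and whose axes are the flange's). Camera axes: x right, y down, z forward; pixel columns grow to the right and rows downward; lengths in m; the calibration is good to about 2 mm. A picture is of the moment at which its call begins: read the wrist's pose just before it.
- workorder.hand_in(): hands the job in, once; it reports no verdict.
The state is a dict: "time": time; "qpos": joint angles; "joint_vel": joint speeds; "joint_torque": joint torques, N m; "position": TCP position; "eef_rot": TCP orientation; "wrist_force": force on the tool from outside, world axes, zero at the start; "moment": the same for the moment, N m; "opening": finger opening in m.
Only numpy, scipy, OpenCV 4.12 (cv2) and the standard library are available. Lean on these libraries where they do the work, as an engineer would, in place of code of your own. Each camera call takes 0.05 s, during which the arm holds its last target. There are 200 camera calls.

## Working session

There is one attempt and no reset: what is moved stays moved. The work goes in short steps, Python scripts to look and compute and a tool call to move; the robot and the scene stay as the last step left them, time stands still between calls to the robot, and variables do not carry over. Pictures are saved under pics/ and viewed, about 8 in all and at most 12, crops included, and the job is handed in when it is done.

Besides the shell and the picture viewer there is one more tool, called after "Request:" as name(argument=value, ...), one argument or row to a line, values as JSON. step_arm: Moves the arm, as the interface text tells. Its arguments: {"type":"object","properties":{"linear":{"type":"array"},"rot":{"type":"array"},"grip":{"type":"array"},"newtons":{"type":"number"}},"required":["linear","rot","grip"]}

```bash
ls; mkdir -p pics
cat > h.py <<'E'
import numpy as np, cv2
from scipy.spatial.transform import Rotation as Ro
from cell import telemetry, cams, workorder
def world(s):
    "per-pixel world points from depth"
    R,t=np.array(s['R']),np.array(s['t'])
    h,w=s['depth'].shape; f=h/2/np.tan(np.radians(s['vertical_fov'])/2)
    K=np.array([[f,0,s['cx']],[0,f,s['cy']],[0,0,1]])
    v,u=np.mgrid[:h,:w]
    p=cv2.undistortPoints(np.stack([u,v],-1).reshape(-1,1,2).astype(float),K,np.array([s['k1'],0,0,0.])).reshape(h,w,2)
    c=np.dstack([p,np.ones((h,w))])*s['depth'][...,None]
    return (c-t)@R, p, K   # R^T (c-t)
def plane(s,p,u,v,z):
    R,t=np.array(s['R']),np.array(s['t']); o=-R.T@t
    d=R.T@np.array([*p[int(v),int(u)],1]); return o+d*(z-o[2])/d[2]
def save(n,im): cv2.imwrite('pics/'+n,cv2.cvtColor(im,cv2.COLOR_RGB2BGR))
E
python3 - <<'E'
from h import *
o=telemetry.get_obs(); print(o)
for n in('top','scene'):
    s=cams.snapshot(n); save(n+'1.png',s['img']); np.save(n+'.npy',s,allow_pickle=True)
    print(n,s['vertical_fov'],s['k1'],-np.array(s['R']).T@s['t'])
E
```

```text
pics
{'time': 0.0, 'qpos': array([-1.37240565e+00,  1.31123970e-01,  1.48929702e+00, -1.25121428e-07,
        1.52297309e+00, -8.53977069e-02]), 'joint_vel': array([ 0.00117399, -0.00052685, -0.00156045, -0.00058646, -0.00049198,
       -0.00101907]), 'joint_torque': array([-1.54839279e-03, -5.59835637e+01, -4.91767430e+01,  7.66713987e-02,
        3.49053741e-02, -1.75319210e-04]), 'position': array([ 0.16790727, -0.57543645,  0.21759991]), 'eef_rot': array([-3.10823885e+00, -4.44025055e-01,  1.59886593e-04]), 'wrist_force': array([ 0.9978893 , -0.64164209,  0.74578441]), 'moment': array([-0.00030989, -0.04295155, -0.02770471]), 'opening': 0.09292454091565584}
top 55.128216952116894 0.023578993211099183 [0.2964077  0.03757447 1.15375635]
scene 46.06750796754143 -0.03870040798626191 [-0.09640241  1.05729835  0.86729735]
```

View pics/top1.png

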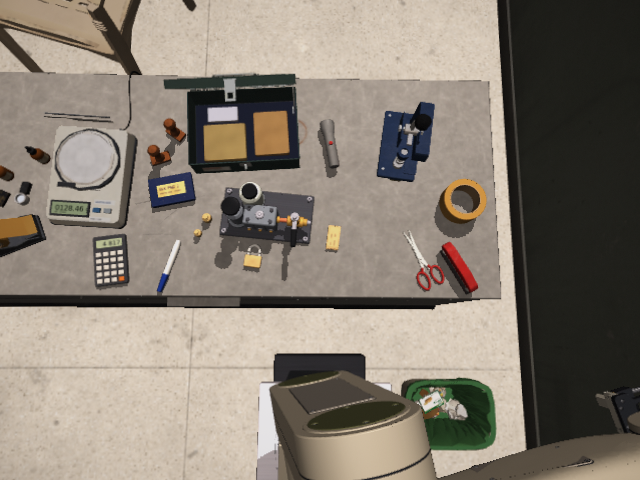

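View pics/scene1.png

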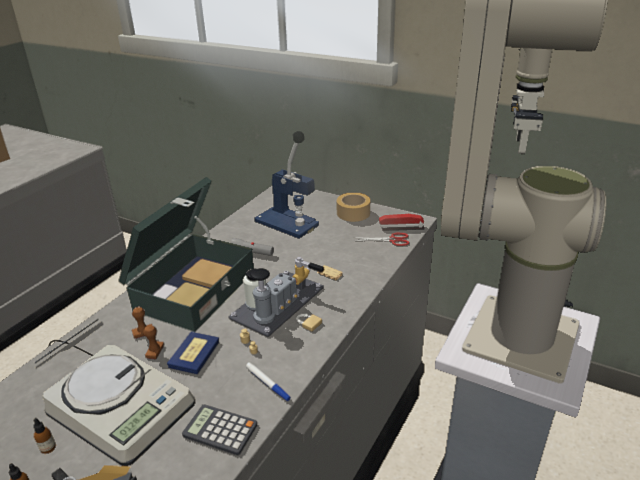

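Run:
```python
from h import *
s=np.load('top.npy',allow_pickle=True).item(); W,p,K=world(s)
c=s['img'][150:310,180:360]; save('crop1.png',cv2.resize(c,None,fx=4.4,fy=3.7*1,interpolation=cv2.INTER_CUBIC)[:600])
t=np.load('scene.npy',allow_pickle=True).item(); W2,p2,K2=world(t)
save('crop2.png',cv2.resize(t['img'][240:350,210:360],None,fx=5,fy=5,interpolation=cv2.INTER_CUBIC))
for n,w,im in(('top',W,s['img']),('scene',W2,t['img'])):
    roi=(w[...,0]>.35)&(w[...,0]<.75)&(w[...,1]>-.15)&(w[...,1]<.25)
    m=roi&(w[...,2]>.125)&(w[...,2]<.15)&(im.max(2)<80); q=w[m]; print(n,'button',len(q),q.min(0),q.max(0),np.median(q,0))
    m=roi&(w[...,2]>.065)&(w[...,2]<.12)&(im.max(2)<70)&(w[...,1]<.1); q=w[m]; print('dark65-120',len(q),q.min(0),q.max(0),np.median(q,0))
# plate rect via top: dark px at z~10mm
m=((W[...,2]>.004)&(W[...,2]<.2)); m[:180]=0;m[250:]=0;m[:,:212]=0;m[:,320:]=0
m2=m&(W[...,2]<.016)
q=W[m2][:,:2].astype(np.float32); print(cv2.minAreaRect(q*1000))
for y in range(190,262,3): print(y,(W[y,215:318:4,2]*1000).astype(int))
```

```text
top button 278 [0.53227742 0.20074064 0.13177176] [0.57402012 0.24229639 0.14432155] [0.55232633 0.22117768 0.1390492 ]
dark65-120 128 [0.46955691 0.0688235  0.0652567 ] [0.7297781  0.09861008 0.09829083] [0.49595563 0.07906606 0.09125872]
scene button 191 [0.52919783 0.20368341 0.13115688] [0.57181486 0.24610403 0.14270499] [0.54841212 0.22631946 0.1393857 ]
dark65-120 190 [0.46721811 0.06690069 0.06509506] [0.7496189  0.09993605 0.09594014] [0.68593024 0.07873096 0.07852916]
((565.18603515625, 150.38311767578125), (182.12564086914062, 267.2448425292969), 0.7806602120399475)
190 [ -4   0  -2  14   7   6  86 104 103 106 103  91  -2   1   0   0   2   1
   3   0   2  -1  -3  -3   0   0]
193 [ -3  -2   0   8  12   8  88  99 101 103 101  90   8  10   5  11   9   7
   7  -3  -1   0   0   1  -1   1]
196 [ -1   1   1   7  11   7  86 100 100 103  97  87  45  10   8   7  11  11
   7   9  11  11  10   6   5   0]
199 [  -1    0  135  136  140  137    5   86 1153   91   89   82   40    9
    8    8   10   11    9    7    4    8    7   10   14    0]
202 [  0  -4 138 139 140 137  10  67  85  83  8
[... 1082 characters left out ...]
 90 10  9  7
  0 -2]
238 [ 1  2 -1  3  0 -1  0 -1  0  0  1  7  8 13 11 12 10  8  7 93 91  9  9 14
  1  0]
241 [-5  0 -3  3 -2 -2 -3 -4  0  0 -2  0  0  0 -3  0  0  3  6 93 90 10  6 12
 -1  0]
244 [-2  1 -2  1 -3  1 -2  0  1  3 13  0 -2  2  0  0  1  0 -1 90 90  4  0  2
 -2  0]
247 [ 0  1 -3  0 -1 -1  0 -1  0 10  0 12 -3 -2 -3  2  0  0 -1 -3  0 -1  0 -1
 -1  0]
250 [-1  1  0 -1 -2  1  0  0  2 -3  2  7  0  0  0  0  0  0  0 -2 -3 -3  0 -1
 -2  6]
253 [-2 -4 -2  0  2 -5  0 -1  0  1 -1  2  0  0 -3 -3  1  1  0  2  0 -1 -1  3
 -1  0]
256 [ 0  0  1 -2  2 -1  1  0 14 16 12 13 -6  0 -2  0  0 -1  0  0  0 -2  2  0
 -2  1]
259 [ 2 -1 -3  1 -4  0  0  0 11 13 13 14  0  3  1 -4 -1 -2 -1 -1  0  0 -3 -2
 -1 -1]
```

View pics/crop1.png

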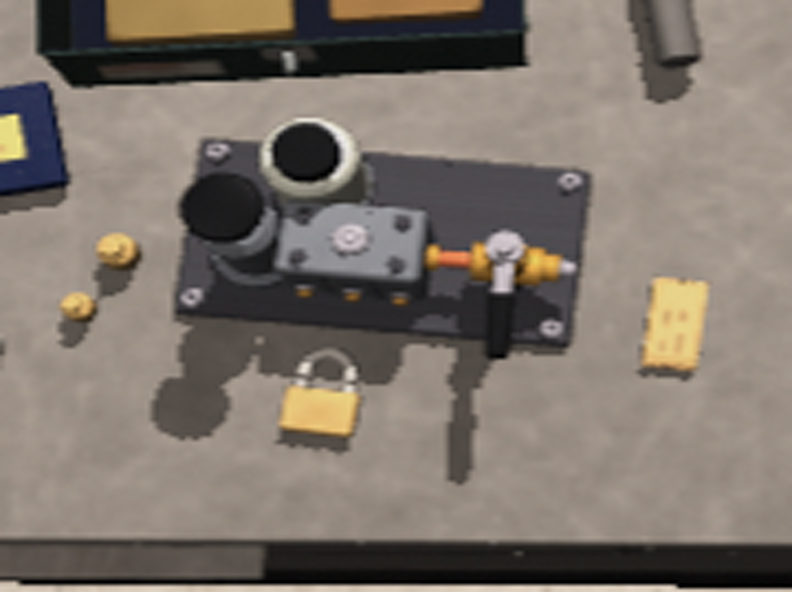

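View pics/crop2.png

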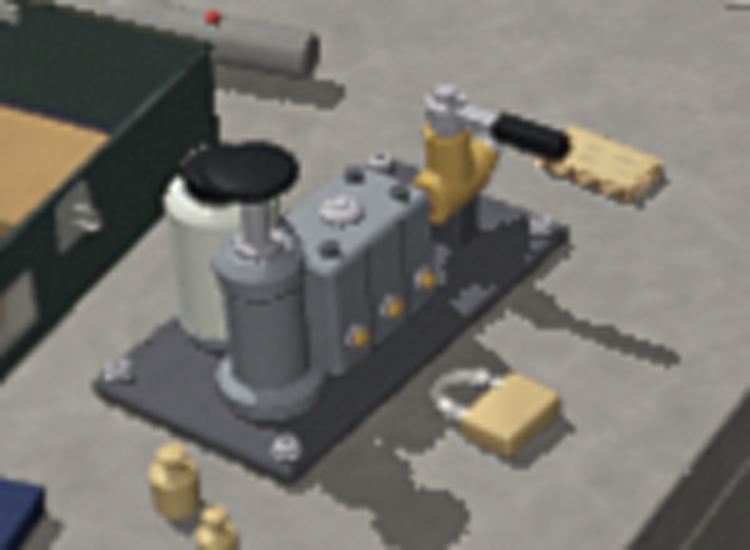

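Run:
```python
from h import *
for n in('top','scene'):
    s=np.load(n+'.npy',allow_pickle=True).item(); W,p,K=world(s); im=s['img']
    box=lambda x0,x1,y0,y1,z0,z1:(W[...,0]>x0)&(W[...,0]<x1)&(W[...,1]>y0)&(W[...,1]<y1)&(W[...,2]>z0)&(W[...,2]<z1)
    m=box(.51,.6,.17,.27,.12,.15); c=m.astype(np.uint8); k=cv2.findContours(c,0,1)[0]; k=max(k,key=cv2.contourArea)
    e=cv2.minEnclosingCircle(k); M=cv2.moments(c,True); print(n,'button px',e,plane(s,p,M['m10']/M['m00']+.5,M['m01']/M['m00']+.5,.137))
    # lever: z>0.08 region
    m=box(.44,.53,.05,.13,.078,.105); q=W[m]; r=cv2.fitLine(q[:,:2].astype(np.float32),2,0,.01,.01).ravel()
    print('lever',len(q),q.min(0),q.max(0),np.median(q,0),r, np.degrees(np.arctan2(r[1],r[0])))
    m=box(.53,.6,.05,.12,.08,.11);q=W[m];print('hub',len(q),np.median(q,0),q.max(0),q.min(0))
    m=box(.45,.62,.03,.28,.004,.016)
    q=(W[m][:,:2]*1000).astype(np.float32)
    l,_=cv2.connectedComponents(m.astype(np.uint8)); print('plate',cv2.minAreaRect(q))
    # block top
    m=box(.5,.6,.1,.21,.07,.079); q=(W[m][:,:2]*1000).astype(np.float32);print('block',len(q),cv2.minAreaRect(q),q.mean(0))
```

```text
top button px ((229.59835815429688, 205.4672088623047), 9.72007942199707) [0.55242816 0.2212961  0.137     ]
lever 136 [0.46955691 0.07213572 0.0815026 ] [0.52990456 0.08429734 0.09829083] [0.49690499 0.07751321 0.09168849] [ 0.9990996  -0.04242556  0.4979166   0.07781922] -2.4315352
hub 64 [0.53931649 0.07539206 0.09375181] [0.55045157 0.08509541 0.10034899] [0.53102607 0.06591107 0.08293948]
plate ((535.0897827148438, 153.69137573242188), (245.5477294921875, 169.64976501464844), 89.62015533447266)
block 611 ((560.1210327148438, 162.9451904296875), (78.68707275390625, 82.32379913330078), 0.20843462646007538) [548.4819  161.58264]
scene button px ((259.5, 274.0), 9.552586555480957) [0.5499005  0.22267134 0.137     ]
lever 142 [0.46515398 0.07376857 0.07879576] [0.52999019 0.09030986 0.09798788] [0.49429174 0.08269516 0.090813  ] [ 0.99928916 -0.03769901  0.49565935  0.08225513] -2.160506
hub 55 [0.53662632 0.08304874 0.09329928] [0.548178   0.09193438 0.1025285 ] [0.53017954 0.06725264 0.08067672]
plate ((533.2098388671875, 157.37554931640625), (241.1615753173828, 169.0213165283203), 88.2122573852539)
block 348 ((553.9591064453125, 168.45889282226562), (95.39128112792969, 70.26908111572266), 80.78495788574219) [543.24854 163.99055]
```

Request:
step_arm(
  linear=[
    [0, 0, -1],
    [2, -1, -3],
    [4, -3, -3],
    [6, -7, -3],
    [6, -11, -3],
    [6, -15, -3],
    [6, -19, -3],
    [6, -23, -3],
    [6, -27, -3],
    [6, -31, -3],
  ],
  rot=[
    [0, 0, 0],
    [0, 0, 4],
    [0, 0, 8],
    [0, 0, 12],
    [0, 0, 16.3],
    [0, 0, 16.3],
    [0, 0, 16.3],
    [0, 0, 16.3],
    [0, 0, 16.3],
    [0, 0, 16.3],
  ],
  grip=[1, 1, 1, 1, 1, 1, 1, 1, 1, 1],
  newtons=20,
)

```text
time: 0.93
position: [0.1383, -0.2599, 0.2488]
eef_rot: [3.141, -0.001, 0.0]
wrist_force: [-0.5, -0.2, 1.1]
opening: 0.0309
```

Request:
step_arm(
  linear=[
    [2.8, -2.8, 0],
    [5.6, -5.6, 0],
    [8.4, -8.4, 0],
    [11.2, -11.2, 0],
    [14, -14, 0],
    [16.8, -16.8, 0],
    [19.6, -19.6, 0],
    [22.4, -22.4, 0],
    [25.2, -25.2, 0],
    [28, -28, 0],
  ],
  rot=[
    [0, 0, 0],
    [0, 0, 0],
    [0, 0, 0],
    [0, 0, 0],
    [0, 0, 0],
    [0, 0, 0],
    [0, 0, 0],
    [0, 0, 0],
    [0, 0, 0],
    [0, 0, 0],
  ],
  grip=[1, 1, 1, 1, 1, 1, 1, 1, 1, 1],
)

```text
time: 1.77
position: [0.4202, 0.0204, 0.2494]
eef_rot: [3.141, 0.0, 0.002]
wrist_force: [0.6, -0.5, 1.2]
opening: 0.0003
```

Request:
step_arm(
  linear=[
    [2.3, -3.4, 0],
    [4.6, -6.8, 0],
    [6.8, -10.4, 0],
    [6.8, -10.4, 3],
    [6.8, -10.4, 6],
    [6.8, -10.4, 9],
    [6.8, -10.4, 10],
    [6.8, -10.4, 10],
    [6.8, -10.4, 10],
    [6.8, -10.4, 10],
  ],
  rot=[
    [0, 0, 0],
    [0, 0, 0],
    [0, 0, 0],
    [0, 0, 0],
    [0, 0, 0],
    [0, 0, 0],
    [0, 0, 0],
    [0, 0, 0],
    [0, 0, 0],
    [0, 0, 0],
  ],
  grip=[1, 1, 1, 1, 1, 1, 1, 1, 1, 1],
)

```text
time: 2.6
position: [0.4885, 0.1222, 0.1512]
eef_rot: [-3.141, 0.002, -0.005]
wrist_force: [0.2, 0.4, 0.3]
opening: 0.0005
```

Run:
```python
from h import *
a=cams.snapshot('wrist'); b=cams.snapshot('scene')
print(a['tool_from_camera'],a['vertical_fov'])
save('m1.png',np.hstack([cv2.resize(a['img'],(400,300)),cv2.resize(b['img'][230:350,200:360],(400,300))]))
```

```text
[[ 9.30500013e-04 -9.53590416e-01 -3.01105385e-01  8.57380272e-02]
 [ 9.99999565e-01  8.67529217e-04  3.42843626e-04  3.21043578e-04]
 [-6.57146771e-05 -3.01105573e-01  9.53590808e-01 -1.65953263e-01]
 [ 0.00000000e+00  0.00000000e+00  0.00000000e+00  1.00000000e+00]] 65.54569575880079
```

View pics/m1.png

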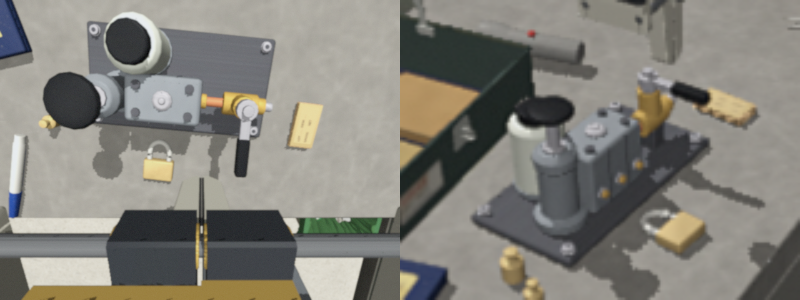

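Request:
step_arm(
  linear=[
    [0, 0, 2.5],
    [0, 0, 5],
    [0, 0, 7.3],
    [0, 0, 7.3],
    [0.2, 0.8, 7.3],
    [0.2, 1.6, 7.3],
    [0, 2.5, 7.3],
    [-0.2, 3.2, 7.3],
    [-0.4, 3.8, 7.3],
    [-0.5, 4.4, 7.3],
  ],
  rot=[
    [0, 0, 0],
    [0, 0, 0],
    [0, 0, 0],
    [0, 0, 0],
    [0, 0, 0],
    [0, 0, 0],
    [0, 0, 0],
    [0, 0, 0],
    [0, 0, 0],
    [0, 0, 0],
  ],
  grip=[1, 1, 1, 1, 1, 1, 1, 1, 1, 1],
)

```text
time: 3.53
position: [0.4823, 0.0774, 0.0766]
eef_rot: [-3.141, 0.002, -0.002]
wrist_force: [0.5, 2.1, 0.9]
opening: 0.0007
```

Request:
step_arm(
  linear=[
    [0.1, 0.7, 0],
    [0.3, 1.4, 0],
    [0.6, 2.1, 0],
    [1.0, 2.8, 0],
    [1.6, 3.4, 0],
    [2.3, 4.0, 0],
    [3.0, 4.4, 0],
    [3.6, 4.8, 0],
    [3.9, 4.8, 0],
    [4.1, 4.8, 0],
  ],
  rot=[
    [0, 0, 0],
    [0, 0, 0],
    [0, 0, 0],
    [0, 0, 0],
    [0, 0, 0],
    [0, 0, 0],
    [0, 0, 0],
    [0, 0, 0],
    [0, 0, 0],
    [0, 0, 0],
  ],
  grip=[1, 1, 1, 1, 1, 1, 1, 1, 1, 1],
)

```text
time: 4.37
position: [0.5197, 0.0296, 0.0748]
eef_rot: [3.141, -0.002, -0.015]
wrist_force: [-26.6, -2.6, 19.7]
opening: 0.0005
```

Run:
```python
from h import *
o=telemetry.get_obs(); print(o['position'],o['wrist_force'])
a=cams.snapshot('wrist'); save('m2.png',a['img'])
```

```text
[0.51966459 0.02955235 0.07478772] [-26.55154077  -2.56891517  19.67025389]
```

View pics/m2.png

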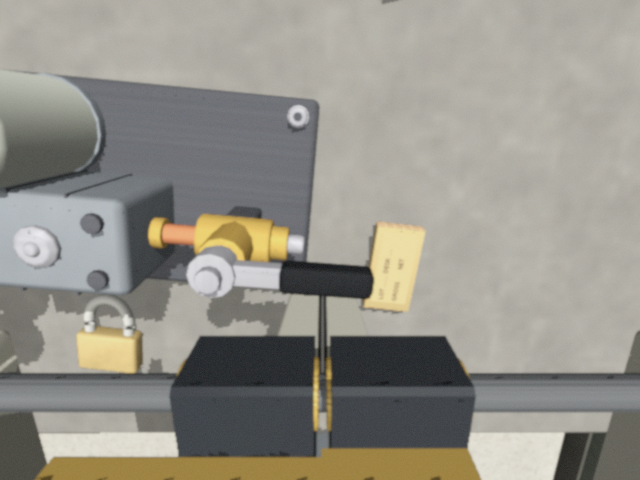

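Request:
step_arm(
  linear=[
    [-1, 0, 0],
    [-2.5, 0, 0],
    [-3, 0, -2],
    [-3, 0, -5],
    [-3, 0, -8.5],
    [-3, 0, -12],
    [-3, 0, -15],
    [-3, 0, -15],
    [-3, 0, -15],
    [-3, 0, -15],
  ],
  rot=[
    [0, 0, 0],
    [0, 0, 0],
    [0, 0, 0],
    [0, 0, 0],
    [0, 0, 0],
    [0, 0, 0],
    [0, 0, 0],
    [0, 0, 0],
    [0, 0, 0],
    [0, 0, 0],
  ],
  grip=[1, 1, 1, 1, 1, 1, 1, 1, 1, 1],
)

```text
time: 5.25
position: [0.4931, 0.03, 0.225]
eef_rot: [3.141, -0.001, -0.001]
wrist_force: [-0.4, -1.0, 0.6]
opening: 0.0002
```

```bash
cat >> h.py <<'E'
def wrist():
    o=telemetry.get_obs(); s=cams.snapshot('wrist'); T=np.eye(4); T[:3,:3]=Ro.from_rotvec(o['eef_rot']).as_matrix(); T[:3,3]=o['position']
    M=np.linalg.inv(T@np.array(s['tool_from_camera'])); s['R']=M[:3,:3]; s['t']=M[:3,3]; return o,s
E
python3 - <<'E'
from h import *
o,s=wrist(); print(o['position'],o['wrist_force']); W,p,K=world(s); save('m3.png',s['img'])
ang=lambda q:(lambda r:(np.degrees(np.arctan2(r[0],r[1])),r[2:]))(cv2.fitLine(q[:,:2].astype(np.float32),2,0,.01,.01).ravel())
v,u=np.mgrid[:480,:640]
b=lambda x0,x1,y0,y1,z0,z1:(W[...,0]>x0)&(W[...,0]<x1)&(W[...,1]>y0)&(W[...,1]<y1)&(W[...,2]>z0)&(W[...,2]<z1)
q=W[b(.5,.57,-.01,.05,.084,.1)&(s['img'].max(2)<70)]; print('sleeve',len(q),q.min(0),q.max(0),ang(q))
m=b(.45,.68,.0,.3,.004,.016)&(s['img'].max(2)<110); k=max(cv2.findContours(m.astype(np.uint8),0,1)[0],key=cv2.contourArea)
print(cv2.minAreaRect((np.array([W[y,x,:2] for x,y in k[:,0]])*1000).astype(np.float32)))
q=W[b(.57,.62,.1,.2,.004,.016)]  # back edge region
m=b(.5,.6,.1,.21,.072,.078); k=max(cv2.findContours(m.astype(np.uint8),0,1)[0],key=cv2.contourArea)
print('block',cv2.minAreaRect((np.array([W[y,x,:2] for x,y in k[:,0]])*1000).astype(np.float32)))
q=W[b(.49,.6,.15,.28,.125,.15)]; print('button',len(q), len(q) and (q.min(0),q.max(0),q[:,:2].mean(0)))
q=W[b(.52,.57,.14,.19,.08,.11)]; print('pin',len(q),np.median(q,0),q.max(0))
E
```

```text
[0.493122   0.03003688 0.22498822] [-0.37638597 -0.97285063  0.5587932 ]
sleeve 739 [0.53022899 0.00807296 0.08522032] [0.54401856 0.04742543 0.0952586 ] (np.float32(4.047581), array([0.5371496 , 0.02776018], dtype=float32))
((518.858154296875, 152.61582946777344), (224.79782104492188, 35.75997543334961), 84.942138671875)
block ((561.4578857421875, 160.23159790039062), (78.69573974609375, 76.8254623413086), 84.81855773925781)
button 3536 (array([0.53240767, 0.1989314 , 0.1312535 ]), array([0.57627223, 0.24280047, 0.14183916]), array([0.55510357, 0.2188138 ]))
pin 179 [0.54900271 0.16206099 0.08064133] [0.56714645 0.18974577 0.08348677]
```

View pics/m3.png

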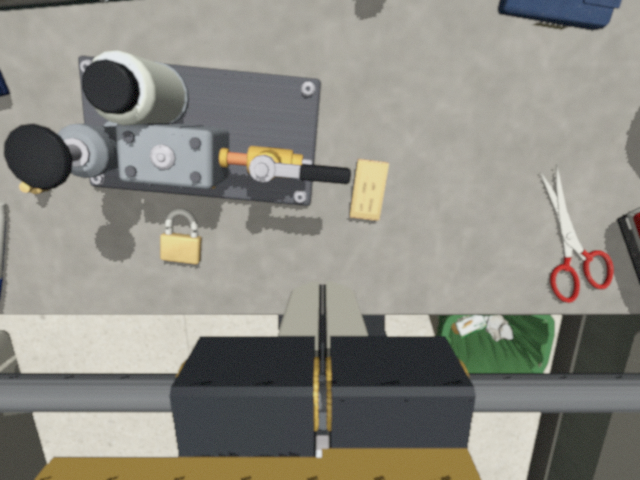

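Request:
step_arm(
  linear=[
    [1.2, -3.8, 0],
    [2.4, -7.6, 0],
    [3.6, -11.4, 0],
    [4.8, -15.2, 0],
    [6, -19.1, 0],
    [6, -19.1, 2],
    [6, -19.1, 4],
    [6, -19.1, 6],
    [6, -19.1, 6],
    [6, -19.1, 6],
  ],
  rot=[
    [0, 0, 0],
    [0, 0, 0],
    [0, 0, 0],
    [0, 0, 0],
    [0, 0, 0],
    [0, 0, 0],
    [0, 0, 0],
    [0, 0, 0],
    [0, 0, 0],
    [0, 0, 0],
  ],
  grip=[1, 1, 1, 1, 1, 1, 1, 1, 1, 1],
)

```text
time: 6.13
position: [0.5511, 0.2205, 0.1625]
eef_rot: [3.14, -0.001, -0.009]
wrist_force: [-0.4, -0.7, 1.0]
opening: 0.0004
```

```bash
cat > pin.py <<'E'
from h import *
import sys
o,s=wrist(); print(o['time'],o['position'],o['wrist_force']); W,p,K=world(s)
b=lambda x0,x1,y0,y1,z0,z1:(W[...,0]>x0)&(W[...,0]<x1)&(W[...,1]>y0)&(W[...,1]<y1)&(W[...,2]>z0)&(W[...,2]<z1)
m=b(.535,.563,.148,.176,.07,.115); z=W[m][:,2]; print('pin px',m.sum(),'n>78mm',(z>.078).sum(),'n>90mm',(z>.090).sum(),'top',np.sort(z)[-15:].mean() if len(z)>15 else z)
q=W[b(.51,.6,.18,.27,.09,.16)&(s['img'].max(2)<70)]; 
if len(q): print('button n',len(q),q[:,:2].min(0),q[:,:2].max(0),'z',np.median(q[:,2]),q[:,2].max())
if len(sys.argv)>1: save(sys.argv[1],s['img'])
E
python3 pin.py m4.png
```

```text
6.1333 [0.55114926 0.22053006 0.16250431] [-0.44464536 -0.68830526  0.96462481]
pin px 1427 n>78mm 550 n>90mm 0 top 0.0823494622221799
button n 3830 [0.5428183  0.18005408] [0.59999664 0.24320691] z 0.1388584729699808 0.1418825641856767
```

View pics/m4.png

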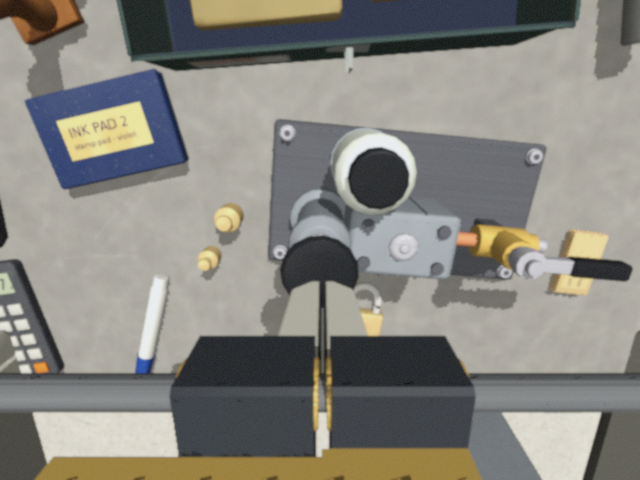

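Request:
step_arm(
  linear=[
    [0, 0, 1],
    [0, 0, 2],
    [0, 0, 2.6],
    [0, 0, 3.2],
    [0, 0, 3.8],
    [0, 0, 4.4],
    [0, 0, 4.9],
    [0, 0, 5.3],
    [0, 0, 5.3],
    [0, 0, 5.3],
  ],
  rot=[
    [0, 0, 0],
    [0, 0, 0],
    [0, 0, 0],
    [0, 0, 0],
    [0, 0, 0],
    [0, 0, 0],
    [0, 0, 0],
    [0, 0, 0],
    [0, 0, 0],
    [0, 0, 0],
  ],
  grip=[1, 1, 1, 1, 1, 1, 1, 1, 1, 1],
)

```text
time: 7.02
position: [0.5535, 0.221, 0.1137]
eef_rot: [3.142, -0.001, 0.001]
wrist_force: [-2.3, -2.5, 7.6]
opening: 0.0003
```

```bash
python3 pin.py
```

```text
7.0167 [0.55345922 0.22095314 0.11366536] [-2.32456375 -2.54528955  7.57403324]
pin px 2023 n>78mm 781 n>90mm 0 top 0.0826887632820703
button n 3626 [0.53413757 0.18000215] [0.59998509 0.24328247] z 0.11129370748666145 0.1594842130450822
```

Request:
step_arm(
  linear=[
    [0, 0, 0.1],
    [0, 0, 0.2],
    [0, 0, 0.3],
    [0, 0, 0.3],
    [0, 0, 0.3],
    [0, 0, 0.3],
    [0, 0, 0.3],
    [0, 0, 0.3],
    [0, 0, 0.3],
    [0, 0, 0.3],
  ],
  rot=[
    [0, 0, 0],
    [0, 0, 0],
    [0, 0, 0],
    [0, 0, 0],
    [0, 0, 0],
    [0, 0, 0],
    [0, 0, 0],
    [0, 0, 0],
    [0, 0, 0],
    [0, 0, 0],
  ],
  grip=[1, 1, 1, 1, 1, 1, 1, 1, 1, 1],
)

```text
time: 7.9
position: [0.5535, 0.221, 0.1122]
eef_rot: [-3.142, 0.001, -0.002]
wrist_force: [-9.1, -3.8, 18.7]
opening: 0.0003
```

Request:
step_arm(
  linear=[
    [0, 0, -0.8],
    [0, 0, -1.8],
    [0, 0, -2.9],
    [0, 0, -4],
    [0, 0, -4],
    [0, 0, -4],
    [0, 0, -4],
    [0, 0, -4],
    [0, 0, -4],
    [0, 0, -4],
  ],
  rot=[
    [0, 0, 0],
    [0, 0, 0],
    [0, 0, 0],
    [0, 0, 0],
    [0, 0, 0],
    [0, 0, 0],
    [0, 0, 0],
    [0, 0, 0],
    [0, 0, 0],
    [0, 0, 0],
  ],
  grip=[1, 1, 1, 1, 1, 1, 1, 1, 1, 1],
)

```text
time: 8.73
position: [0.5527, 0.221, 0.1488]
eef_rot: [3.141, -0.001, -0.002]
wrist_force: [0.0, 1.0, 0.9]
opening: 0.0005
```

```bash
python3 pin.py
```

```text
8.7333 [0.55272805 0.22101233 0.14883767] [6.17335436e-04 9.52453689e-01 8.89472956e-01]
pin px 1554 n>78mm 594 n>90mm 0 top 0.0823269181178139
button n 3502 [0.54559651 0.18000545] [0.5999689  0.24325211] z 0.1385109008562243 0.1597953186788271
```

Request:
step_arm(
  linear=[
    [0, 0, 1.2],
    [0, 0, 2.4],
    [0, 0, 3.4],
    [0, 0, 4],
    [0, 0, 4],
    [0, 0, 4],
    [0, 0, 4],
    [0, 0, 2.5],
    [0, 0, 1],
    [0, 0, 0],
  ],
  rot=[
    [0, 0, 0],
    [0, 0, 0],
    [0, 0, 0],
    [0, 0, 0],
    [0, 0, 0],
    [0, 0, 0],
    [0, 0, 0],
    [0, 0, 0],
    [0, 0, 0],
    [0, 0, 0],
  ],
  grip=[1, 1, 1, 1, 1, 1, 1, 1, 1, 1],
)

```text
time: 9.62
position: [0.5533, 0.2212, 0.15]
eef_rot: [-3.141, 0.001, -0.001]
wrist_force: [0.4, 1.0, 0.4]
opening: 0.0005
```

```bash
python3 pin.py
```

```text
9.6167 [0.55333987 0.221187   0.1499842 ] [0.38519045 0.98078759 0.35608393]
pin px 1535 n>78mm 593 n>90mm 0 top 0.08259465295059348
button n 3427 [0.54585105 0.1800347 ] [0.59999678 0.24357198] z 0.1384567077399924 0.15987507346472454
```

Button is up and the pin is still in. Stroke 3.

Request:
step_arm(
  linear=[
    [0, 0, 1.2],
    [0, 0, 2.4],
    [0, 0, 3.4],
    [0, 0, 4],
    [0, 0, 4],
    [0, 0, 4],
    [0, 0, 4],
    [0, 0, 2.5],
    [0, 0, 1],
    [0, 0, 0],
  ],
  rot=[
    [0, 0, 0],
    [0, 0, 0],
    [0, 0, 0],
    [0, 0, 0],
    [0, 0, 0],
    [0, 0, 0],
    [0, 0, 0],
    [0, 0, 0],
    [0, 0, 0],
    [0, 0, 0],
  ],
  grip=[1, 1, 1, 1, 1, 1, 1, 1, 1, 1],
)

```text
time: 10.5
position: [0.5524, 0.2209, 0.1482]
eef_rot: [3.141, -0.001, -0.003]
wrist_force: [0.4, -0.2, 0.1]
opening: 0.0004
```

```bash
python3 pin.py
```

```text
10.5 [0.55243547 0.22087059 0.1481583 ] [ 0.43582152 -0.21960323  0.09513765]
pin px 1559 n>78mm 593 n>90mm 0 top 0.08257119944675198
button n 3543 [0.54480884 0.18008911] [0.5999972  0.24317004] z 0.1384642445319666 0.15992402204899625
```

Request:
step_arm(
  linear=[
    [0, 0, 1.2],
    [0, 0, 2.4],
    [0, 0, 3.4],
    [0, 0, 4],
    [0, 0, 4],
    [0, 0, 4],
    [0, 0, 4],
    [0, 0, 2.5],
    [0, 0, 1],
    [0, 0, 0],
  ],
  rot=[
    [0, 0, 0],
    [0, 0, 0],
    [0, 0, 0],
    [0, 0, 0],
    [0, 0, 0],
    [0, 0, 0],
    [0, 0, 0],
    [0, 0, 0],
    [0, 0, 0],
    [0, 0, 0],
  ],
  grip=[1, 1, 1, 1, 1, 1, 1, 1, 1, 1],
)

```text
time: 11.38
position: [0.5524, 0.2209, 0.1483]
eef_rot: [3.141, -0.001, -0.003]
wrist_force: [-0.2, 0.7, -0.5]
opening: 0.0004
```

```bash
python3 pin.py m5.png
```

```text
11.3833 [0.55242398 0.2209107  0.14827375] [-0.22574286  0.68127192 -0.51173237]
pin px 1571 n>78mm 606 n>90mm 104 top 0.09283504917807947
button n 3543 [0.54583027 0.1800202 ] [0.59998127 0.24320721] z 0.1385240022455983 0.1599545247201975
```

```bash
python3 pin.py
python3 - <<'E'
from h import *
o,s=wrist(); W,p,K=world(s); m=(W[...,0]>.53)&(W[...,0]<.565)&(W[...,1]>.145)&(W[...,1]<.18)&(W[...,2]>.085)&(W[...,2]<.13)
print(np.percentile(W[m],[5,50,95],axis=0)); v,u=np.nonzero(m); print(u.min(),u.max(),v.min(),v.max())
a=s['img'][150:330,300:540]; t=cams.snapshot('scene'); save('m5b.png',np.hstack([cv2.resize(a,(400,300)),cv2.resize(t['img'][255:345,225:345],(400,300),interpolation=cv2.INTER_CUBIC)]))
W,p,K=world(t);m=(W[...,0]>.53)&(W[...,0]<.565)&(W[...,1]>.145)&(W[...,1]<.18)&(W[...,2]>.078)&(W[...,2]<.13);print(len(W[m]),np.sort(W[m][:,2])[-12:])
E
```

```text
11.4333 [0.55313516 0.22110677 0.1499965 ] [1.49712125 0.27217997 1.05845605]
pin px 1537 n>78mm 598 n>90mm 100 top 0.09275059329017264
button n 3446 [0.54536549 0.18001788] [0.59994218 0.24348454] z 0.1384830408676193 0.15991628719047263
[[0.54678317 0.15905574 0.08620008]
 [0.550116   0.16261754 0.09101458]
 [0.5527366  0.16553467 0.09273643]]
406 419 256 269
46 [0.0875033  0.08762877 0.08804165 0.08812924 0.0888838  0.08956022
 0.09035534 0.0909005  0.09129336 0.09196073 0.09300309 0.09352049]
```

View pics/m5b.png

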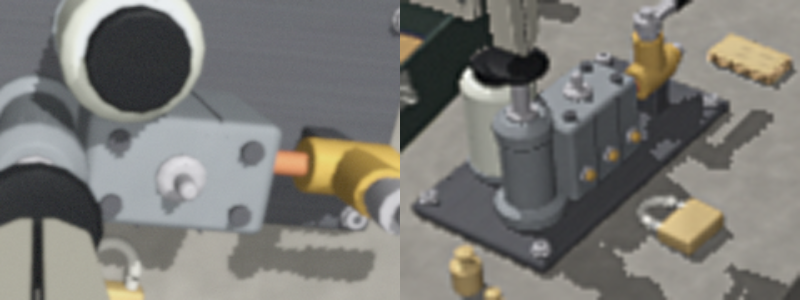

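Request:
step_arm(
  linear=[
    [0, 0, 0],
    [0, 0, 0],
    [0, 0, 0],
    [0, 0, 0],
    [0, 0, 0],
    [0, 0, 0],
    [0, 0, 0],
    [0, 0, 0],
    [0, 0, 0],
    [0, 0, 0],
  ],
  rot=[
    [0, 0, 0],
    [0, 0, 0],
    [0, 0, 0],
    [0, 0, 0],
    [0, 0, 0],
    [0, 0, 0],
    [0, 0, 0],
    [0, 0, 0],
    [0, 0, 0],
    [0, 0, 0],
  ],
  grip=[1, 1, 1, 1, 1, 1, 1, 1, 1, 1],
)

```text
time: 12.42
position: [0.5532, 0.2211, 0.1497]
eef_rot: [-3.142, 0.001, -0.0]
wrist_force: [0.3, 0.5, -0.6]
opening: 0.0004
```

```bash
python3 pin.py
python3 - <<'E'
from h import *
# tip height without depth: ray to pin tip pixel in the wrist view, intersected with the pin's known axis
o,s=wrist(); g=cv2.cvtColor(s['img'],cv2.COLOR_RGB2GRAY); c=s['img'][235:280,385:430]; save('m6.png',cv2.resize(c,(540,540),interpolation=cv2.INTER_CUBIC))
W,p,K=world(s); print((W[246:282:2,396:430:2,2]*1000).round().astype(int)); print(W[262,413],-s['R'].T@s['t'])
for z in (.082,.092,.098):
    X=s['R']@np.array([.549,.162,z])+s['t']; uv=cv2.projectPoints(X.reshape(1,3),np.zeros(3),np.zeros(3),K,np.array([s['k1'],0,0,0.]))[0]; print(z,uv.ravel())
E
```

```text
12.4167 [0.55319078 0.22113968 0.1497114 ] [ 0.2878865   0.52975897 -0.63568133]
pin px 1540 n>78mm 601 n>90mm 96 top 0.092965724241647
button n 3448 [0.54465416 0.18004256] [0.59995853 0.24346486] z 0.1385505801727431 0.15984407956403862
[[ 75  75  78  78  79  79  78 316  79  78  79  79  75  74  76  76  74]
 [ 75  77  79  79  79  80  80  79  80  78  79  80  78  75  75  74  74]
 [ 78  78  80  80  81  80  81  80  80  79  80  79  80  78  74  75  75]
 [ 78  79  80  80  80  79  80  80  80  79  79  79  79  79  75  75  75]
 [ 79  79  80  79  79  80  81  82  81  81  79  80  80  79  74  75  75]
 [ 79  78  80  80  80  82  84  85  87  84  80  80  81  80  75  75  75]
 [ 78  80  80  80  80  83  86  89  89  88  86  80  79  79  75  74  75]
 [ 78  80  79  81  82  87  89  90  91  92  90  80  79  79  75  75  75]
 [ 78  80  80  80  81  88  90  91  93  93  92  91  79  78  75  75  75]
 [ 78  79  81  80  80  88  91  93  93  92  91  92  79  75  75  74  74]
 [ 74  79  79  81  79  80  90  92  92  93  91  90  73  75  75  75  76]
 [ 76  75  79  79  80  79  80  92  92  92  91  74  74  74  75  75  75]
 [ 75  75  73  75 316  79  80  79  79  78  74  76  75  76  75  76  76]
 [ 75  74  74  75  76  76  75  75  75  75  75  74  75  75  75  74  75]
 [ 75  75  75  77  75  75  75  76  74  74  75  76  75  75  74  75  76]
 [ 76  74  75  74  75  75  74  75  76  75  74  74  76  76  75  74  75]
 [ 75  76  75  75  74  74  75  75  74  76  74  74  76  74  74  75  74]
 [ 74  75  75  75  75  77  75  74  75  75  75  74  75  75  74  76  76]]
[0.550475   0.16183619 0.09042119] [0.63891218 0.22073758 0.31569654]
0.082 [409.67428595 259.45197931]
0.092 [413.14661985 265.03040234]
0.098 [415.3653331 268.5949465]
```

View pics/m6.png

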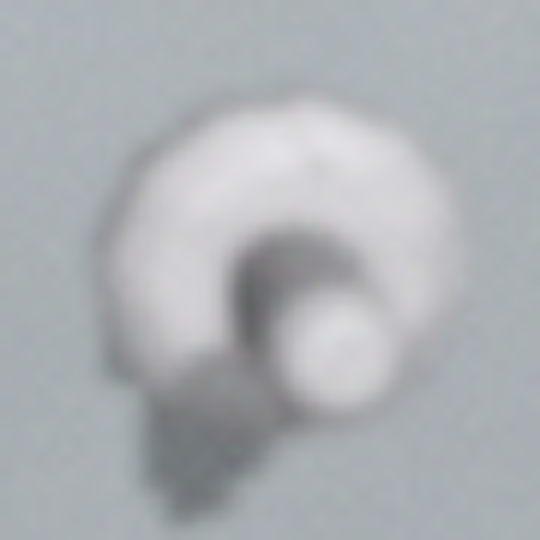

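Request:
step_arm(
  linear=[
    [0, 0, 0.5],
    [0, 0, 1],
    [0, 0, 1.5],
    [0, 0, 2],
    [0, 0, 2.4],
    [0, 0, 2.7],
    [0, 0, 2.9],
    [0, 0, 2.9],
    [0, 0, 2.9],
    [0, 0, 2.9],
  ],
  rot=[
    [0, 0, 0],
    [0, 0, 0],
    [0, 0, 0],
    [0, 0, 0],
    [0, 0, 0],
    [0, 0, 0],
    [0, 0, 0],
    [0, 0, 0],
    [0, 0, 0],
    [0, 0, 0],
  ],
  grip=[1, 1, 1, 1, 1, 1, 1, 1, 1, 1],
)

```text
time: 13.35
position: [0.5536, 0.2212, 0.1214]
eef_rot: [-3.141, 0.001, -0.002]
wrist_force: [-1.0, -0.3, 7.8]
opening: 0.0003
```

```bash
python3 pin.py
```

```text
13.35 [0.55356339 0.22123216 0.12135532] [-0.98055852 -0.34081868  7.82497917]
pin px 1907 n>78mm 764 n>90mm 148 top 0.09408220100208457
button n 3494 [0.53475402 0.1800004 ] [0.59998746 0.24362395] z 0.11895752864429637 0.15991738526802285
```

Request:
step_arm(
  linear=[
    [0, 0, 0.1],
    [0, 0, 0.2],
    [0, 0, 0.3],
    [0, 0, 0.3],
    [0, 0, 0.3],
    [0, 0, 0.3],
    [0, 0, 0.3],
    [0, 0, 0.3],
    [0, 0, 0.3],
    [0, 0, 0.3],
  ],
  rot=[
    [0, 0, 0],
    [0, 0, 0],
    [0, 0, 0],
    [0, 0, 0],
    [0, 0, 0],
    [0, 0, 0],
    [0, 0, 0],
    [0, 0, 0],
    [0, 0, 0],
    [0, 0, 0],
  ],
  grip=[1, 1, 1, 1, 1, 1, 1, 1, 1, 1],
)

```text
time: 14.23
position: [0.5536, 0.2212, 0.1188]
eef_rot: [-3.141, 0.001, -0.002]
wrist_force: [-3.1, -0.7, 10.2]
opening: 0.0004
```

```bash
python3 pin.py
```

```text
14.2333 [0.55357204 0.2212184  0.11879549] [-3.07420805 -0.68984196 10.24455097]
pin px 1936 n>78mm 830 n>90mm 207 top 0.09813277305050151
button n 3530 [0.5346982  0.18002858] [0.59999715 0.24353268] z 0.11647246149027153 0.1597090654136368
```

Request:
step_arm(
  linear=[
    [0, 0, 0.1],
    [0, 0, 0.2],
    [0, 0, 0.3],
    [0, 0, 0.4],
    [0, 0, 0.5],
    [0, 0, 0.6],
    [0, 0, 0.7],
    [0, 0, 0.8],
    [0, 0, 0.9],
    [0, 0, 0.9],
  ],
  rot=[
    [0, 0, 0],
    [0, 0, 0],
    [0, 0, 0],
    [0, 0, 0],
    [0, 0, 0],
    [0, 0, 0],
    [0, 0, 0],
    [0, 0, 0],
    [0, 0, 0],
    [0, 0, 0],
  ],
  grip=[1, 1, 1, 1, 1, 1, 1, 1, 1, 1],
)

```text
time: 15.12
position: [0.5537, 0.2213, 0.1121]
eef_rot: [-3.141, 0.001, -0.003]
wrist_force: [-11.8, -5.3, 27.2]
opening: 0.0007
```

```bash
python3 pin.py
```

```text
15.1167 [0.55369973 0.2212578  0.11214194] [-11.77442915  -5.28914521  27.22312356]
pin px 2048 n>78mm 886 n>90mm 224 top 0.09827041601409255
button n 3617 [0.5343758  0.18000796] [0.59998603 0.24366457] z 0.10976460914085549 0.1599840045783407
```

Right down at the stop with the pin out at 98 mm. Release fully.

Request:
step_arm(
  linear=[
    [0, 0, -1],
    [0, 0, -2],
    [0, 0, -3],
    [0, 0, -4],
    [0, 0, -5],
    [0, 0, -6],
    [0, 0, -7],
    [0, 0, -8],
    [0, 0, -8],
    [0, 0, -8],
  ],
  rot=[
    [0, 0, 0],
    [0, 0, 0],
    [0, 0, 0],
    [0, 0, 0],
    [0, 0, 0],
    [0, 0, 0],
    [0, 0, 0],
    [0, 0, 0],
    [0, 0, 0],
    [0, 0, 0],
  ],
  grip=[1, 1, 1, 1, 1, 1, 1, 1, 1, 1],
)

```text
time: 16.0
position: [0.5536, 0.2213, 0.1895]
eef_rot: [-3.141, 0.001, -0.002]
wrist_force: [0.4, 1.1, -0.3]
opening: 0.0004
```

```bash
python3 pin.py m7.png
python3 - <<'E'
from h import *
t=cams.snapshot('scene'); save('m7s.png',t['img'])
a=cv2.imread('pics/m7.png'); cv2.imwrite('pics/m8.png',np.hstack([cv2.resize(a,(400,300)),cv2.resize(cv2.imread('pics/m7s.png')[230:350,200:360],(400,300))]))
E
```

```text
16.0 [0.55364117 0.22125865 0.18947668] [ 0.38882714  1.05074225 -0.32460947]
pin px 1199 n>78mm 472 n>90mm 114 top 0.09841539599481264
button n 3704 [0.53962414 0.18007926] [0.59999584 0.2430944 ] z 0.13910559284369747 0.14199585333937884
```

View pics/m8.png

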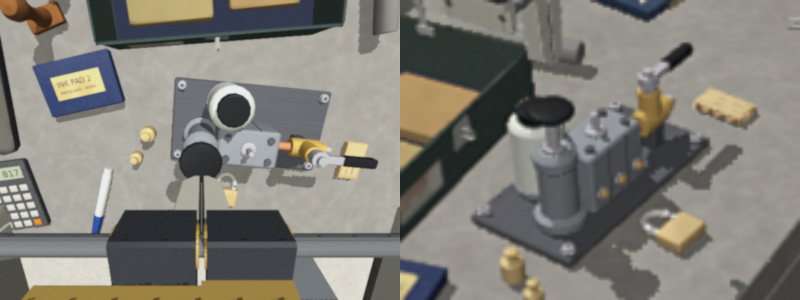

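The pin is at 98 mm, which is fully out. The plunger is up, the lever is in line with the pipe, the loose items haven't moved, and the gripper is clear.

```bash
python3 -c "
from cell import workorder; print(workorder.hand_in())"
```

```text
the job is handed in; nothing more can be done
None
```

The lubricator is primed and handed in at about 16 s: the cock is open, the plunger is up, and the pin is fully out.

- **Cock:** I pushed the lever round with the closed fingertips until it stopped, at about 27 N. The lever measured within about 1° of the plate's long axis, so it is in line with the pipe.
- **Strokes:** I pressed the plunger and looked at the pin after each stroke.
    - **Strokes 1–3:** the pin stayed in, with its tip at about 82 mm. I confirmed the bottom stop only on stroke 1. Strokes 2 and 3 were quicker, and I saw only that the button came back up.
    - **Stroke 4:** the pin came only partway out, to about 92–93 mm. I took this as a press that fell short of the bottom and so did not count, though I did not measure its depth.
    - **Final stroke:** I pressed again slowly, and the pin reached 98 mm while I was still pressing. I carried on to the stop, at about 27 N, and let the plunger up.
- **Last checks:** the pin tip is at 98.4 mm (98 mm is fully out), and the button is back up at about 139–140 mm. The gripper is about 50 mm above the button with no contact force. The loose things near the unit look undisturbed in the last pictures; I judged this by eye and did not measure it.

No final check failed. The one unexpected reading was the partway pin on stroke 4.

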